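Clamp a watch case with a pull-and-turn captive screw

ROBOT

A 6-joint arm with a two-finger parallel gripper is mounted at the origin on the work surface. World frame = base frame: x ahead of the robot, y to its left, z up, the work surface at z = 0. Lengths are in m, angles in rad, forces in N, time in s.
With the tool pointing down it reaches from about 0.3 to 0.85 m from the base axis. Payload 5.4 kg.
Tool frame: the origin (TCP) lies at the very end of the fingers, on their centre line; the grasp point (between the pads) lies 19 mm behind it; z points along the fingers, y is the line along which they close (so a half turn about z gives the same grasp; the last joint's range is limited). The gripper opens to 85 mm and grips with 20 to 120 N. Pads are 22 mm wide; open, the fingers measure 114 mm over their backs; the gripper's body (76 mm by 85 mm) begins 54 mm behind the grasp point. The pads swing forward as they close: fully open they stand 13 mm farther back than shut.
Start: joints at [-1.43, 0.158, 1.597, -0, 1.386, -0.21], TCP at [0.198, -0.54, 0.231] pointing down, gripper open.
Joint ranges: [-2.91, 2.91], [-0.94, 2.29], [0.18, 2.7], [-1.29, 4.43], [0.17, 2.64], [-3, 3]. Speed limits (rad/s): [2.57, 2.57, 3.14, 3.14, 3.14, 3.14].

INTERFACE

Orientations are given as a rotation vector (axis times angle).
In Python, from cell import arm gives the robot as it stands. Calls block until the motion is done:
- arm.move_ptp(position, orientation): joint-space move of the TCP to a pose.
- arm.line_to(position, speed=0.15, frame=None, f_stop=None): straight line of the TCP; frame=None keeps the orientation; speed is the mean speed in m/s. With f_stop (N) it stops when the force on the tool has changed by that much, and returns True; else False.
- arm.set_joints(angles): joint-space move.
- arm.grip(opening, f_grip=None): finger opening in m; f_grip is the grip in N (None keeps the last); returns when the fingers have stopped.
- arm.wait(seconds).
- arm.solve_ik(position, orientation): joint angles nearest the present ones, or None.
- arm.get_obs(): the state.
- arm.snapshot(name): name is "scene" or "side" or "wrist"; returns a dict with "img" (384x512x3 uint8, red, green, blue), "fx", "fy", "cx", "cy" (pixels), "T" (4x4, takes a point from camera to world coordinates); the wrist camera has in their place "tool_from_camera" (4x4, takes a point from camera to tool coordinates, whose origin is the TCP and whose axes are the flange's). Camera axes: x right, y down, z forward; pixel columns grow to the right and rows downward; lengths in m; the calibration is good to about 2 mm. A picture is of the moment at which its call begins: read the wrist's pose just before it. There is no depth.
A pose or a line that the arm cannot do raises arm.IKError and nothing moves.
- arm.finish_job(): hands the job in; it is judged then, once.
Trained networks look in the newest picture that a camera, given by its name, has taken for a name from the list of things; names that differ only in an ending like _2 or _b are one class to them, and where a whole thing is asked for, a point or a joint stands for the part that bears it (a point fixed in the world has none). Each returns a list of dicts, best first, with "p" (0 to 1); they miss things now and then, are a little off and sometimes report something else, mostly with a low value. They report only what shows in the picture. A call takes as long as a camera call. They do not tell look-alikes from the thing itself.
- arm.search_frame(camera, target): "xy" ([column, row] in pixels, amid what is visible of it).
The state is a dict: "t": time; "joint_pos": joint angles; "qd": joint speeds; "tau": joint torques, N m; "eef_pos": TCP position; "orientation": TCP orientation; "wrist_force": force on the tool from outside, world axes, zero at the start; "wrist_torque": the same for the moment, N m; "finger_gap": finger opening in m; "grip_force": force on a finger pad.
Only numpy, scipy, OpenCV 4.12 (cv2) and the standard library are available. Lean on these libraries where they do the work, as an engineer would, in place of code of your own. Each camera call takes 0.05 s, during which the arm holds its last target. There are 200 camera calls.

TASK

Take the watch case from the top tray and set it flat, dial up, in the round nest of the case holder, and let go of it. Then pull the holder's captive knurled screw straight up against its spring until you feel its firm stop, and in that drawn-out position drive it counter-clockwise as it climbs its thread, regripping as needed, until it comes gently to the end of the thread and the jaw holds the case; then let go. Never force the screw, whether pulling or turning, and leave the other things on the bench where they are.

Things in the scene. Friction and masses are not known exactly. Their poses are not given: they have to be found in the camera images.
- watch_center (a point): Centre (half-way up) of the watch case: a round lugless steel case, 40 mm across and 14 mm thick, 90 g, white dial facing up. Its z is up, its y points to the crown, a stub 5 mm across that stands out 4 mm, 8.5 mm above the underside: grip the case along its x, clear of the crown. It starts flat in the top tray.
- trays: Three stacked aluminium trays with ribbed edges, fixed, 170 mm (x) by 130 mm (y); origin at the centre of the underside. The inner floor of the top tray is 27 mm and its 3 mm thick rim 36 mm above the bench.
- holder: Aluminium case holder screwed to the bench, base 190 mm (its x) by 92 mm (its y) by 14 mm; origin at the centre of the underside. The nest lies 50 mm towards its -x, the screw's dark steel tower (48 mm across, top 59 mm above the bench) 45 mm towards its +x; between them a jaw guide, 44 mm high, begins 39 mm from the nest's centre.
- nest_center (a point): Where the centre of the seated case must be: on the nest's axis, 21 mm above the bench. The nest is a round recess 45 mm across, 5 mm deep, its floor 14 mm and its rim 19 mm above the bench, with a 2 mm chamfer. x points to the screw tower, y across: set the case with the fingers along y, tips above the rim. The crown may point anywhere.
- jaw (a joint): Travel of the flat steel jaw over the case, m; 0 at the start (its tip 28 mm from the nest's axis, underside 30 mm above the bench, 2 mm over a seated case), 7 mm for each rad that the screw turns, 17.5 mm at the end of the thread.
- knob_grip (a point): Middle of the captive screw's knurled steel head, on its axis: a plain upright cylinder 24 mm across and 26 mm tall (13 mm above and below this point), its underside 3 mm above the tower at the start. It takes a firm grip, some 45 N, and rises and turns with the screw; x points along the dark line on its top.
- draw (a joint): How far the screw is pulled up, m; 0 at rest. The spring takes 3 N to start and 0.18 N more for each mm. At a height that differs from holder to holder, 5 to 25 mm for the start of the thread, the screw clears its keyway; 1.5 mm above that it meets a firm stop, which gives about 7 N for each mm more. Let go before it is turned, it drops back.
- knob (a joint): Turn of the screw, rad, counter-clockwise from above is positive; 0 at the start. Below the thread a keyway blocks turning. Pulled out to the stop it turns, passes into the thread beyond 0.25 rad and then climbs 3 mm for each rad, with 1.5 mm of axial play (the stop is the upper side of the thread). It stays where it is left once in the thread, turns with about 0.1 Nm, and meets its end stop at 2.5 rad.
- insert (a joint): How far the threaded insert inside the tower is pushed up (+) or down (-) on its disc springs by the screw, m; 0 unloaded, 7 N for each mm. More than 2.2 mm (15 N) either way damages it.
- sleeve (a joint): How far the thread is twisted along by the screw, rad; 0 unloaded, 1 Nm for each rad. More than 0.35 rad (0.35 Nm) either way damages it, as when the screw is turned in its keyway or beyond the end of the thread.
- watch: The same watch case; origin at the centre of its underside.
- cup: Bystander: glass parts cup, 56 mm across and 45 mm tall; origin at the centre of its underside. Leave it alone.
- screwdriver: Bystander: green plastic screwdriver, 150 mm long, lying; origin at the middle of its underside. Leave it alone.
- opener: Bystander: T-shaped steel case opener, about 135 mm long, lying; origin at the centre of its underside. Leave it alone.
- loupe: Bystander: chrome loupe stand, 130 mm tall on a round foot 76 mm across; origin at the centre of its underside. Leave it alone.
- oil_jar: Bystander: small glass jar, 34 mm across, 40 mm tall; origin at the centre of its underside. Leave it alone.
- brush: Bystander: wooden brush, 130 mm long, lying; origin at the middle of its underside. Leave it alone.
- case_back: Bystander: steel case back, a disc 36 mm across, 4 mm thick; origin at the centre of its underside. Leave it alone.
Things that resemble listed ones, but are neither listed nor needed, are in the scene too. There is more than one size of the watch; the job needs the middle-sized.

How it is judged:
By the outcome, as a careful person would: the job done as asked, in the order asked, and still so for the second after the job is handed in, with the robot touching nothing.
It also fails if it takes over 72 s, if anything falls off the work surface, if the arm or the gripper's body presses on something with over 40 N, if the wrist force passes 120 N, or if a joint passes its speed limit or range.

## Working session

There is one attempt and no reset: what is moved stays moved. The work goes in short steps, each a Python script; the robot and the scene stay as the last script left them, time stands still between calls to the robot, and variables do not carry over. Pictures are saved under pics/ and viewed, at most 10 in all, crops included, and the job is handed in when it is done.

```bash
ls; mkdir -p pics; python3 - <<'E'
from cell import arm
import cv2,numpy as np
ims=[]
for c in ("scene","side"):
    s=arm.snapshot(c); cv2.imwrite(f"pics/{c}0.png",s["img"][:,:,::-1])
    print(c,s["fx"],s["fy"],s["cx"],s["cy"],np.round(s["T"],4).tolist())
    for n in ("watch","watch_center","trays","holder","jaw","knob_grip","case_back","cup","loupe","oil_jar"):
        print(n,[(np.round(d["xy"]).tolist(),round(d["p"],2)) for d in arm.search_frame(c,n)])
o=arm.get_obs();print(o)
E
```

```text
pics
scene 363.69546813944345 363.69546813944345 249.43029466941078 186.9618449222344 [[-0.5036, 0.6362, -0.5845, 1.0584], [0.8639, 0.3802, -0.3305, 0.3015], [0.0119, -0.6713, -0.7411, 0.6688], [0.0, 0.0, 0.0, 1.0]]
watch [([390.0, 234.0], 0.68), ([307.0, 220.0], 0.61), ([359.0, 288.0], 0.49)]
watch_center [([387.0, 240.0], 0.73), ([306.0, 220.0], 0.71), ([361.0, 287.0], 0.63)]
trays [([314.0, 222.0], 0.84)]
holder [([182.0, 163.0], 0.65)]
jaw []
knob_grip [([167.0, 154.0], 0.44), ([306.0, 219.0], 0.31)]
case_back [([305.0, 220.0], 0.41)]
cup [([269.0, 158.0], 0.7)]
loupe [([196.0, 245.0], 0.98)]
oil_jar [([149.0, 224.0], 0.62)]
side 353.7095512911905 353.7095512911905 262.51480137670245 194.70433858099653 [[0.978, -0.1723, 0.1176, 0.4839], [-0.2084, -0.784, 0.5848, -0.3975], [-0.0086, -0.5964, -0.8026, 0.6674], [0.0, 0.0, 0.0, 1.0]]
watch [([219.0, 124.0], 0.73), ([257.0, 158.0], 0.62), ([270.0, 122.0], 0.59)]
watch_center [([221.0, 126.0], 0.89), ([257.0, 159.0], 0.56)]
trays [([246.0, 161.0], 0.93)]
holder [([273.0, 307.0], 0.67)]
jaw [([267.0, 306.0], 0.55)]
knob_grip [([302.0, 2
[... 217 characters left out ...]
: 1.1, 'joint_pos': array([-1.43009105e+00,  1.58380415e-01,  1.59705024e+00,  8.07902093e-06,
        1.38618620e+00, -2.10098549e-01]), 'qd': array([ 6.06428137e-04,  2.22263277e-04,  6.10689479e-05, -1.20761749e-03,
        7.47900582e-04, -6.67412126e-04]), 'tau': array([ 1.02596579e-03, -3.96009958e+01, -3.31703889e+01,  4.23300196e-05,
        6.86160602e-04,  9.61812475e-06]), 'eef_pos': array([ 0.19757895, -0.53995392,  0.23128496]), 'orientation': array([-3.09336643e+00, -5.48213689e-01, -1.37861365e-05]), 'wrist_force': array([ 0.08226086, -0.05325796, -0.08606103]), 'wrist_torque': array([ 0.00694221, -0.01930128,  0.0409941 ]), 'grip_force': 0.0, 'finger_gap': 0.0855346130349085}
```

```bash
python3 - <<'E'
import cv2,numpy as np
a=cv2.imread("pics/scene0.png");b=cv2.imread("pics/side0.png")
cv2.imwrite("pics/sceneB.png",cv2.resize(a[90:330,90:410],(800,600),interpolation=cv2.INTER_CUBIC))
cv2.imwrite("pics/sideB.png",cv2.resize(b[90:360,140:420][:, :],(622,600),interpolation=cv2.INTER_CUBIC))
E
```

```text
(no output)
```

View pics/sceneB.png

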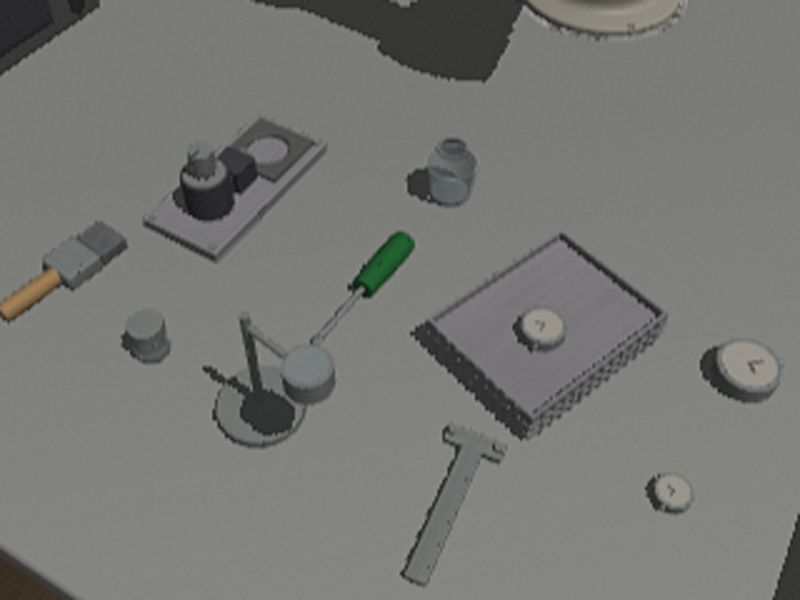

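View pics/sideB.png

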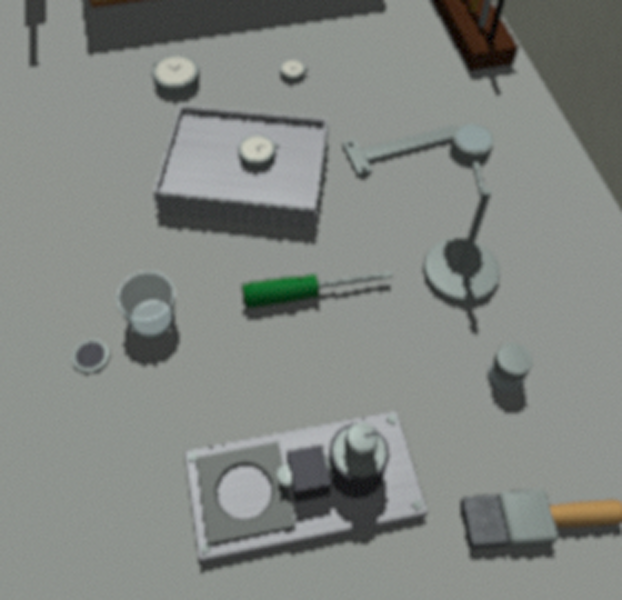

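The candidates for the watch in the scene picture are:
- the one in the tray at (306,221), middle-sized and the one I choose
- the big one on the bench at (389,237)
- the small one on the bench at (359,287)

The holder lies at about (273,307) in the side picture, with its nest to the left and its tower to the right.

```bash
cat > h.py <<'E'
import numpy as np,cv2
from scipy.spatial.transform import Rotation as R
from cell import arm
def cam(s,obs=None):
    if "T" in s: return np.array(s["T"])
    T=np.eye(4);T[:3,:3]=R.from_rotvec(obs["orientation"]).as_matrix();T[:3,3]=obs["eef_pos"]
    return T@np.array(s["tool_from_camera"])
def onz(s,T,xy,z):
    d=T[:3,:3]@np.array([(xy[0]-s["cx"])/s["fx"],(xy[1]-s["cy"])/s["fy"],1.])
    return T[:3,3]+d*(z-T[2,3])/d[2]
def proj(s,T,p):
    c=np.linalg.inv(T)@np.append(p,1);return np.array([s["fx"]*c[0]/c[2]+s["cx"],s["fy"]*c[1]/c[2]+s["cy"]])
def down(a):
    "tool pointing down, its closing line (tool y) along world direction a (mod pi)"
    y=np.array([np.cos(a),np.sin(a),0]);z=np.array([0,0,-1.]);return R.from_matrix(np.c_[np.cross(y,z),y,z]).as_rotvec()
def best_down(p,a):
    "of the two equal grasps, the one with the last joint nearest its mid-range"
    c=[(abs(q[5]),f) for f in (down(a),down(a+np.pi)) if (q:=arm.solve_ik(p,f)) is not None]
    return min(c,key=lambda t:t[0])[1] if c else None
E
python3 - <<'E'
from h import *
sc=arm.snapshot("scene");si=arm.snapshot("side")
print("watch scene",onz(sc,cam(sc),(306,220.5),.041),"side",onz(si,cam(si),(255.3,157.5),.041))
big=[onz(si,cam(si),(140+x/2.222,90+y/2.222),.014)for x,y in((187,452),(397,413),(425,515),(200,557))]
print(np.round(big,4)); print([np.linalg.norm(big[i]-big[i-1]).round(3) for i in range(4)])
print("nest",onz(si,cam(si),(140+245/2.222,90+491/2.222),.014),onz(sc,cam(sc),(90+268/2.5,90+150/2.5),.016))
print("knobtop",onz(si,cam(si),(140+363/2.222,90+434/2.222),.088),onz(sc,cam(sc),(90+201/2.5,90+152/2.5),.088))
for n,a,b,z in(("loupe",(260,410),(462,268),.0),):print(n,onz(sc,cam(sc),(90+a[0]/2.5,90+a[1]/2.5),z),onz(si,cam(si),(140+b[0]/2.222,90+b[1]/2.222),z))
E
```

```text
watch scene [0.58495917 0.17531661 0.041     ] side [0.58193391 0.17117655 0.041     ]
[[ 0.4592 -0.1352  0.014 ]
 [ 0.6459 -0.1393  0.014 ]
 [ 0.6416 -0.229   0.014 ]
 [ 0.4568 -0.2226  0.014 ]]
[np.float64(0.087), np.float64(0.187), np.float64(0.09), np.float64(0.185)]
nest [ 0.50161414 -0.17866729  0.014     ] [ 0.50017734 -0.17574058  0.016     ]
knobtop [ 0.59682681 -0.17944638  0.088     ] [ 0.59651177 -0.17552646  0.088     ]
loupe [ 7.57070555e-01 -1.04295193e-03 -1.11022302e-16] [0.76160272 0.00320935 0.        ]
```

```bash
python3 - <<'E'
from h import *
def look(p,n):
    arm.move_ptp(p,best_down(p,np.pi/2));arm.wait(.2)
    o=arm.get_obs();s=arm.snapshot("wrist");T=cam(s,o)
    cv2.imwrite(f"pics/{n}.png",s["img"][:,:,::-1])
    np.savez(n+".npz",T=T,k=[s["fx"],s["fy"],s["cx"],s["cy"]])
    print(n,np.round(o["eef_pos"],4),o["t"],o["joint_pos"].round(2),"cam",T[:3,3].round(3))
    for t in ("watch_center","holder","knob_grip","jaw"):
        for d in arm.search_frame("wrist",t): print(t,d["xy"],round(d["p"],2),onz(s,T,d["xy"],{"watch_center":.041,"holder":.014,"knob_grip":.088,"jaw":.03}[t]).round(4))
look([.55,-.18,.27],"wh"); look([.583,.173,.2],"ww")
E
```

```text
wh [ 0.5498 -0.1807  0.2699] 3.2333 [-0.53  0.14  1.54 -0.    1.46  1.05] cam [ 0.631 -0.179  0.412]
holder [254.1, 139.5] 0.74 [ 0.5597 -0.1802  0.014 ]
knob_grip [251.7, 115.4] 0.77 [ 0.5973 -0.1776  0.088 ]
jaw [252.1, 164.3] 0.44 [ 0.5315 -0.1776  0.03  ]
ww [0.5831 0.1727 0.2001] 5.8417 [ 0.09  0.27  1.53 -0.    1.34 -1.48] cam [0.503 0.174 0.343]
watch_center [425.7, 90.6] 0.79 [0.5121 0.3305 0.041 ]
watch_center [257.4, 164.6] 0.75 [0.5816 0.1773 0.041 ]
watch_center [383.7, 218.4] 0.62 [0.6393 0.3086 0.041 ]
```

View pics/wh.png

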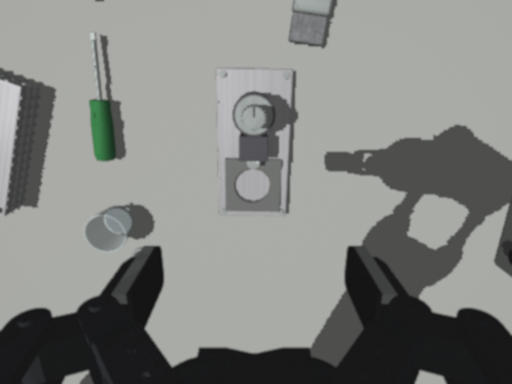

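View pics/ww.png

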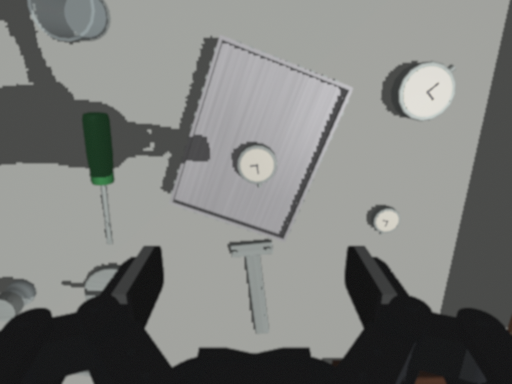

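The watch in the tray shows at (256,163), with what looks like its crown stub below it at (258,185). The nest shows at (253,185) and the knob at (254,115), with its dark line. I'll check both in one enlarged crop.

```bash
python3 - <<'E'
from h import *
a=cv2.imread("pics/ww.png")[133:203,216:296];b=cv2.imread("pics/wh.png")[60:220,210:300]
A=cv2.resize(a,(480,420),interpolation=cv2.INTER_CUBIC);B=cv2.resize(b,None,fx=3.3,fy=3.3,interpolation=cv2.INTER_CUBIC)
C=np.zeros((530,790,3),np.uint8);C[:420,:480]=A;C[:B.shape[0],490:490+B.shape[1]]=B;cv2.imwrite("pics/zoom.png",C)
def S(n):
    z=np.load(n+".npz");return dict(zip(("fx","fy","cx","cy"),z["k"])),z["T"]
im=cv2.imread("pics/ww.png");m=(im.min(2)>175).astype(np.uint8)
s,T=S("ww")
for im,n,box,z in((im,"ww",(133,203,216,296),.041),(cv2.imread("pics/wh.png"),"wh",(160,208,225,283),.014)):
    s,T=S(n);c=im[box[0]:box[1],box[2]:box[3]]
    g=c[:,:,0] if n=="ww" else c.min(2)
    t,m=cv2.threshold(g,0,255,cv2.THRESH_OTSU)
    if n=="ww":
        h=c.astype(int);m=((h[:,:,2]-h[:,:,0]>8)&(h[:,:,2]>150)).astype(np.uint8)
    k,l,st,ce=cv2.connectedComponentsWithStats(m)
    for i in range(1,k):
        if st[i,4]>80:
            u=ce[i]+[box[2],box[0]];print(n,st[i],u,onz(s,T,u,z).round(4),"diam",2*np.sqrt(st[i,4]/np.pi)/s["fx"]*(T[2,3]-z))
s,T=S("wh");im=cv2.imread("pics/wh.png").min(2)
# holder outline
m=(im>165).astype(np.uint8);
for xy in((217,69),(295,69),(288,215),(219,214)):print(onz(s,T,xy,.014).round(4))
E
```

```text
ww [ 25  16  32  32 801] [256.67665418 164.55181024] [0.5816 0.1766 0.041 ] diam 0.030390853265285924
wh [ 11   1  34  39 892] [252.59753363 182.51345291] [ 0.5025 -0.1781  0.014 ] diam 0.042365449909390444
wh [55  7  3 41 81] [281.48148148 188.18518519] [ 0.4945 -0.2165  0.014 ] diam 0.012766501632505667
[ 0.6435 -0.1364  0.014 ]
[ 0.6433 -0.2286  0.014 ]
[ 0.4557 -0.2264  0.014 ]
[ 0.4574 -0.1321  0.014 ]
```

View pics/zoom.png

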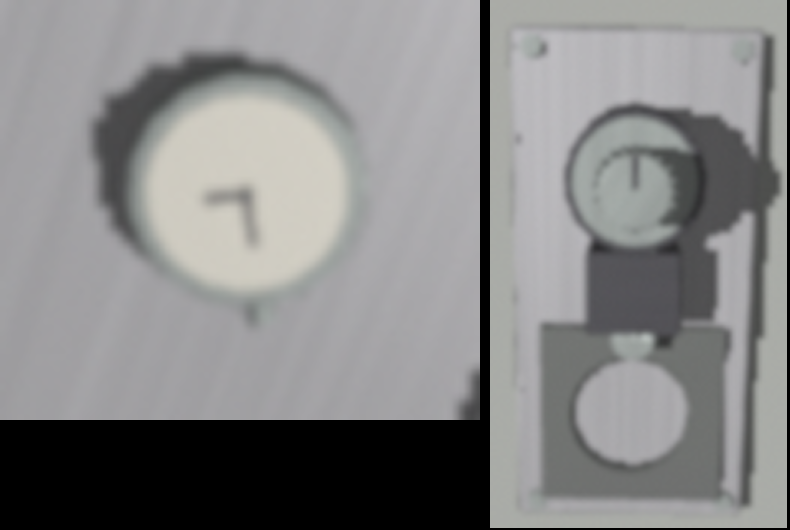

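The crop confirms the middle-sized case in the tray, with its crown pointing to world +x (image down). So I'll grip along world y. I'll look again with the same tool orientation as at the holder, so that camera bias cancels, then pick.

```bash
cat >> h.py <<'E'
def dial(z,n):
    "dial centre from the wrist camera by colour, nearest the image position expected"
    o=arm.get_obs();s=arm.snapshot("wrist");T=cam(s,o);h=s["img"].astype(int);cv2.imwrite(f"pics/{n}.png",s["img"][:,:,::-1])
    d=arm.search_frame("wrist","watch_center");print("net",[(x["xy"],onz(s,T,x["xy"],z)[:2].round(4)) for x in d])
    m=((h[:,:,0]-h[:,:,2]>8)&(h[:,:,0]>150)).astype(np.uint8);k,l,st,ce=cv2.connectedComponentsWithStats(m)
    return [(st[i,4],ce[i].round(1),onz(s,T,ce[i],z)[:2].round(4)) for i in range(1,k) if st[i,4]>150]
E
python3 - <<'E'
from h import *
q=arm.get_obs()["joint_pos"]
for a in(np.pi/2,-np.pi/2):
    print(a,arm.solve_ik([.55,-.18,.27],down(a)).round(2),arm.solve_ik([.583,.175,.2],down(a)).round(2))
a=-np.pi/2 if abs(arm.solve_ik([.55,-.18,.27],down(-np.pi/2))[5]-1.05)<.1 else np.pi/2
print("use",a)
arm.grip(.056,30)
arm.move_ptp([.583,.176,.16],down(a));arm.wait(.2)
print(dial(.041,"w2")); o=arm.get_obs();print(o["t"],o["eef_pos"],o["wrist_force"].round(2),o["finger_gap"])
E
```

```text
1.5707963267948966 [-0.52  0.14  1.54  0.    1.46 -2.1 ] [ 0.09  0.27  1.53 -0.    1.34 -1.48]
-1.5707963267948966 [-0.52  0.14  1.54 -0.    1.46  1.05] [ 0.09  0.27  1.53 -0.    1.34  1.66]
use -1.5707963267948966
net [([252.9, 179.0], array([0.5832, 0.1779])), ([91.7, 235.1], array([0.5295, 0.3257])), ([85.8, 89.0], array([0.6577, 0.3097]))]
[(np.int32(1044), array([254.3, 180.3]), array([0.5821, 0.1767])), (np.int32(1474), array([ 87., 239.]), array([0.5255, 0.3307]))]
9.45 [0.58301414 0.1759973  0.16002188] [-0.39 -0.31 -0.48] 0.0559632066742004
```

```bash
python3 - <<'E'
from h import *
f=down(-np.pi/2);x,y=.582,.1765
arm.line_to([x,y,.055],.15,f)
r=arm.line_to([x,y,.018],.02,f,f_stop=3);o=arm.get_obs();zc=o["eef_pos"][2];print(r,zc,o["wrist_force"].round(2))
arm.line_to([x,y,zc+.0065],.05,f)
arm.grip(.036,35);o=arm.get_obs();print(o["t"],o["finger_gap"],o["grip_force"],o["wrist_force"].round(2),o["eef_pos"])
E
```

```text
True 0.022862863316504316 [-0.54 -0.54  4.73]
12.325 0.038382503272481515 35.34262239933014 [-0.28  0.85  2.14] [0.58207041 0.17654742 0.02944936]
```

Gripped, but the tips would sit level with the nest rim. I'll regrip 3 mm higher and lift.

```bash
python3 - <<'E'
from h import *
f=down(-np.pi/2);x,y=.582,.1765
arm.grip(.056); arm.line_to([x,y,.0325],.05,f); arm.grip(.034,40); arm.wait(.1)
o=arm.get_obs();print(o["finger_gap"],o["grip_force"],o["wrist_force"].round(2),o["eef_pos"])
arm.line_to([x,y,.16],.15,f);arm.wait(.2)
o=arm.get_obs();print(o["t"],o["finger_gap"],o["grip_force"],o["wrist_force"].round(2))
p=[.50,-.179,.16];arm.move_ptp(p,f);arm.wait(.3)
o=arm.get_obs();s=arm.snapshot("wrist");cv2.imwrite("pics/hold.png",s["img"][:,:,::-1]);T=cam(s,o);np.savez("hold.npz",T=T,k=[s["fx"],s["fy"],s["cx"],s["cy"]])
for t,z in(("knob_grip",.088),("holder",.014),("watch_center",.16),("jaw",.03)):
    for d in arm.search_frame("wrist",t):print(t,d["xy"],round(d["p"],2),onz(s,T,d["xy"],z).round(4))
print(o["t"],o["joint_pos"].round(2),o["eef_pos"]); print("proj nest",proj(s,T,[.501,-.179,.019]),s["fx"])
E
```

```text
0.03742859695789774 39.96487855911255 [-0.34  0.42  3.17] [0.58229652 0.17656745 0.0329775 ]
14.4917 0.03778423203277057 40.167526602745056 [-0.8  -1.21 -1.12]
knob_grip [254.2, 57.4] 0.65 [ 0.5952 -0.1774  0.088 ]
knob_grip [257.8, 57.8] 0.63 [ 0.595  -0.1797  0.088 ]
holder [255.7, 99.1] 0.86 [ 0.5657 -0.179   0.014 ]
watch_center [252.0, 250.4] 0.91 [ 0.4995 -0.1763  0.16  ]
jaw [252.2, 138.8] 0.8 [ 0.5335 -0.1759  0.03  ]
16.1583 [-0.57  0.11  1.79  0.    1.24  1.  ] [ 0.50027524 -0.17845235  0.15996994]
proj nest [255.57206266 171.47231103] 316.95923725069065
```

View pics/hold.png

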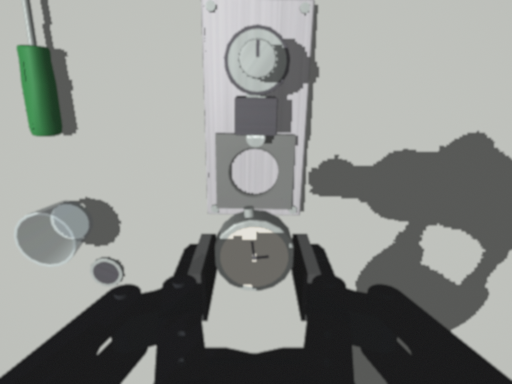

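The watch is held level at (254,251), with the crown towards the jaw. The nest shows at (254,171), matching my projection. Next I descend guarded.

```bash
python3 - <<'E'
from h import *
z=np.load("hold.npz");s=dict(zip(("fx","fy","cx","cy"),z["k"]));T=z["T"]
print("watch",onz(s,T,(254,251),.168),"nest",onz(s,T,(254.5,171.5),.0155),"nest .019",onz(s,T,(254.5,171.5),.019))
f=down(-np.pi/2);x,y=.501,-.1793
arm.line_to([x,y,.045],.15,f);arm.wait(.2);o=arm.get_obs();print(o["wrist_force"].round(2),o["t"])
r=arm.line_to([x,y,.0185],.02,f,f_stop=4);o=arm.get_obs();print(r,o["eef_pos"],o["wrist_force"].round(2),o["wrist_torque"].round(3),o["t"])
s2=arm.snapshot("side");cv2.imwrite("pics/place.png",cv2.resize(s2["img"][240:350,200:330,::-1],(650,550),interpolation=cv2.INTER_CUBIC))
E
```

```text
watch [ 0.50377498 -0.17725711  0.168     ] nest [ 0.49997511 -0.17801701  0.0155    ] nest .019 [ 0.50097291 -0.17800379  0.019     ]
[-0.33 -0.67 -0.62] 17.525
True [ 0.50088281 -0.17922964  0.0199318 ] [0.27 0.2  4.35] [ 0.038  0.079 -0.058] 18.675
```

View pics/place.png

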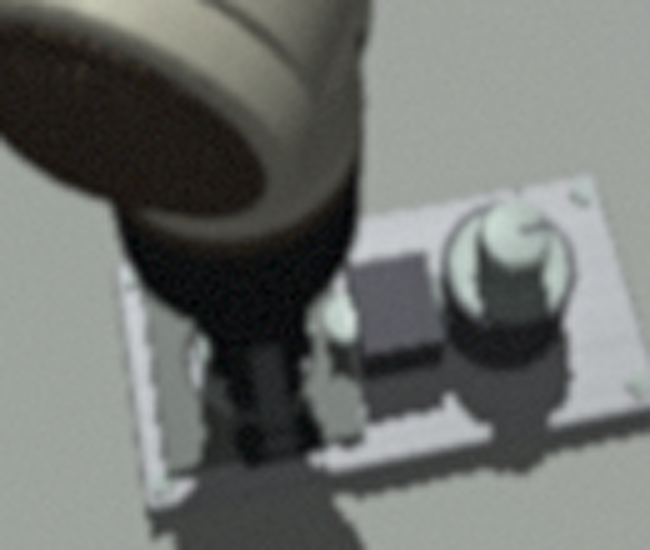

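The contact height of 0.0199 m matches seated (rim contact would be about 0.025). I'll release, rise and check.

```bash
python3 - <<'E'
from h import *
f=down(-np.pi/2);x,y=.501,-.1793
arm.grip(.056);arm.line_to([x,y,.10],.15,f)
p=[.55,-.179,.2];arm.move_ptp(p,f);arm.grip(.05);arm.wait(.2)
print(dial(.028,"seat"));o=arm.get_obs();s=arm.snapshot("wrist");T=cam(s,o)
np.savez("seat.npz",T=T,k=[s["fx"],s["fy"],s["cx"],s["cy"]])
for d in arm.search_frame("wrist","knob_grip"):print(d["xy"],round(d["p"],2),onz(s,T,d["xy"],.088).round(4))
print(o["t"],o["eef_pos"],o["joint_pos"].round(2))
im=cv2.imread("pics/seat.png")[40:230,180:330];cv2.imwrite("pics/seatz.png",cv2.resize(im,None,fx=3.1,fy=3.1,interpolation=cv2.INTER_CUBIC))
E
```

```text
net [([253.2, 207.9], array([ 0.501 , -0.1771]))]
[(np.int32(673), array([254.1, 207.8]), array([ 0.5011, -0.1781]))]
20.7917 [ 0.5498441  -0.17899271  0.19983126] [-0.52  0.19  1.62  0.    1.33  1.05]
```

View pics/seatz.png

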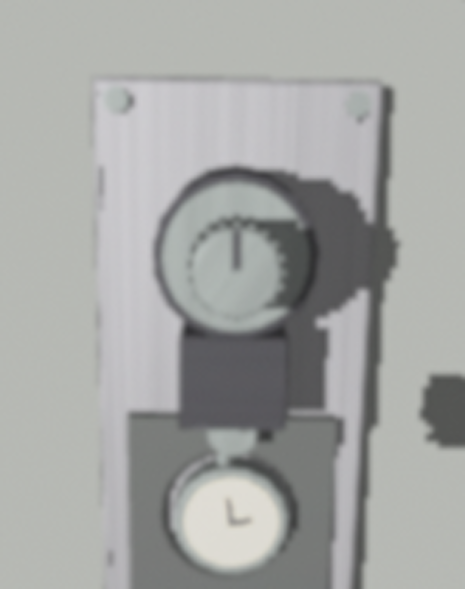

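The case sits flat in the nest at about (254,208). Next I grip the knob and pull to the stop. First I check which way joint 6 must turn.

```bash
python3 - <<'E'
from h import *
z=np.load("seat.npz");s=dict(zip(("fx","fy","cx","cy"),z["k"]))
k=onz(s,z["T"],(256.1,126.5),.088);print("knob",k)
x,y=.5962,-.1800
for a in np.arange(-np.pi,np.pi,.4):
    q=arm.solve_ik([x,y,.07],down(a));print(round(a,2),None if q is None else q[5].round(2),end=' | ')
E
```

```text
knob [ 0.59606295 -0.17969635  0.088     ]
-3.14 2.65 | -2.74 2.25 | -2.34 1.85 | -1.94 1.45 | -1.54 1.05 | -1.14 0.65 | -0.74 0.25 | -0.34 -0.15 | 0.06 -0.55 | 0.46 -0.95 | 0.86 -1.35 | 1.26 -1.75 | 1.66 -2.15 | 2.06 -2.55 | 2.46 -2.95 | 2.86 2.94 |
```

```bash
python3 - <<'E'
from h import *
f=down(-np.pi/2);x,y=.5961,-.1805
arm.move_ptp([x,y,.12],f);arm.line_to([x,y,.0665],.1,f,f_stop=6);arm.wait(.2)
o=arm.get_obs();print("pre",o["eef_pos"],o["wrist_force"].round(2),o["wrist_torque"].round(3),o["t"])
arm.grip(.016,50);arm.wait(.2)
o=arm.get_obs();print("grip",o["finger_gap"],o["grip_force"],o["eef_pos"],o["wrist_force"].round(2),o["wrist_torque"].round(3))
E
```

```text
pre [ 0.59669831 -0.1808069   0.06745628] [-0.21 -0.46  0.6 ] [-0.084  0.063  0.003] 22.2333
grip 0.02215191248204022 48.866286277770996 [ 0.5963628  -0.18049641  0.06701572] [-1.57  1.31  4.64] [ 0.326  0.178 -0.028]
```

```bash
python3 - <<'E'
from h import *
f=down(-np.pi/2);x,y=.5961,-.1805
def rep(n):
    o=arm.get_obs();print(n,o["eef_pos"].round(5),o["wrist_force"].round(2),o["wrist_torque"].round(3),round(o["t"],2));return o
for z in(.0685,.0705):
    r=arm.line_to([x,y,z],.02,f,f_stop=12);arm.wait(.1);rep(r)
r=arm.line_to([x,y,.098],.012,f,f_stop=6);rep(r);arm.wait(.15);rep("settled")
E
```

```text
False [ 0.59613 -0.18045  0.0679 ] [ 3.68 -0.22 -3.2 ] [-0.017 -0.519  0.013] 23.14
False [ 0.59612 -0.18042  0.0704 ] [ 3.21  0.37 -4.56] [ 0.065 -0.527 -0.043] 23.49
True [ 0.59605 -0.18037  0.07915] [ 4.93 -2.25 -5.39] [-0.456 -0.816  0.021] 24.57
settled [ 0.59605 -0.18035  0.07863] [ 4.73 -2.39 -4.63] [-0.404 -0.778  0.038] 24.73
```

```bash
python3 - <<'E'
from h import *
f=down(-np.pi/2);x,y=.5964,-.1805
def rep(n):
    o=arm.get_obs();print(n,o["eef_pos"].round(5),o["wrist_force"].round(2),o["wrist_torque"].round(3),round(o["t"],2));return o
z=.0787;w=[]
for i in range(40):
    arm.line_to([x,y,z],.01,f);arm.wait(.06);o=rep(i);w.append(o["wrist_force"][2])
    if w[-1]<-10 or (len(w)>2 and w[-3]-w[-1]>3):break
    z+=.0005
E
```

```text
0 [ 0.59614 -0.18042  0.07841] [ 3.17 -0.18 -5.42] [-0.1   -0.491 -0.082] 25.04
1 [ 0.59616 -0.18041  0.07902] [ 1.95 -0.38 -5.24] [-0.115 -0.433 -0.059] 25.35
2 [ 0.59616 -0.18041  0.07943] [ 3.13 -0.76 -7.63] [-0.183 -0.427 -0.036] 25.66
3 [ 0.59617 -0.18041  0.07987] [ 2.46 -0.51 -8.29] [-0.2   -0.514 -0.017] 25.97
```

```bash
python3 - <<'E'
from h import *
x,y=.5964,-.1805;f=down(-np.pi/2)
def rep(n):
    o=arm.get_obs();print(n,o["eef_pos"].round(5),o["wrist_force"].round(2),o["wrist_torque"].round(3),round(o["finger_gap"],4),round(o["t"],2));return o
arm.line_to([x,y,.0806],.01,f);arm.wait(.1);rep("up")
arm.line_to([x,y,.0790],.02,f);arm.wait(.1);o=rep("mid");t0=o["wrist_torque"][2]
for i in range(1,6):
    th=.06*i
    arm.line_to([x,y,.0790+.003*max(0,th-.25)],.01,down(-np.pi/2+th));arm.wait(.05);o=rep(round(th,2))
    if abs(o["wrist_torque"][2]-t0)>.2: print("STOP");break
E
```

```text
up [ 0.59616 -0.1804   0.08028] [  3.45  -0.88 -10.19] [-0.186 -0.534 -0.009] 0.0222 26.32
mid [ 0.59626 -0.18043  0.07922] [ 0.14  0.87 -6.28] [ 0.043 -0.043 -0.031] 0.0224 26.67
0.06 [ 0.59631 -0.18035  0.07908] [ 0.45  0.52 -5.39] [0.119 0.034 0.072] 0.0222 26.97
0.12 [ 0.59629 -0.18026  0.07897] [-0.77  1.01 -4.59] [ 0.278 -0.023 -0.006] 0.022 27.27
0.18 [ 0.59627 -0.1802   0.07891] [-0.21  1.9  -5.52] [0.44  0.101 0.042] 0.0224 27.57
0.24 [ 0.59627 -0.18014  0.07889] [ 0.12  3.41 -5.71] [0.571 0.075 0.006] 0.0222 27.87
0.3 [ 0.59627 -0.18011  0.079  ] [-0.3   4.52 -5.9 ] [0.807 0.115 0.008] 0.0215 28.17
```

```bash
cat > turn.py <<'E'
from h import *
import sys
def turn(th,end,step,x,y,lim,n=3):
    c=0
    while th<end-1e-6:
        th=min(th+step,end)
        arm.line_to([x,y,.0790+.003*max(0,th-.25)],.01,down(-np.pi/2+th));arm.wait(.05)
        o=arm.get_obs();F,M=o["wrist_force"],o["wrist_torque"]
        if c%n==0:print(round(th,2),o["eef_pos"].round(5),F.round(1),M.round(3),o["joint_pos"][5].round(2),round(o["t"],1))
        c+=1
        x+=np.clip(6e-5*F[0],-2e-4,2e-4);y+=np.clip(6e-5*F[1],-2e-4,2e-4)
        if abs(M[2])>lim or abs(F[2]+6.2)>5: print("HALT",th,F.round(1),M.round(3),o["eef_pos"].round(5));break
    print("xy",x,y,th);return x,y,th
E
python3 - <<'E'
from turn import *
turn(.3,1.2,.1,.5964,-.1801,.2,1)
s=arm.snapshot("side");cv2.imwrite("pics/mid.png",cv2.resize(s["img"][240:350,200:330,::-1],(650,550),interpolation=cv2.INTER_CUBIC))
E
```

```text
0.4 [ 0.5962  -0.1799   0.07926] [-0.4  4.3 -5.6] [0.764 0.19  0.029] 0.69 28.5
0.5 [ 0.59614 -0.17977  0.07961] [-1.7  3.2 -5.1] [ 0.825  0.245 -0.047] 0.59 28.8
0.6 [ 0.59603 -0.17957  0.07989] [-2.7  4.2 -5. ] [0.807 0.378 0.016] 0.49 29.1
0.7 [ 0.59595 -0.17943  0.08023] [-3.2  4.1 -6.8] [0.811 0.392 0.022] 0.39 29.4
0.8 [ 0.59581 -0.17931  0.08055] [-2.4  3.9 -5.2] [ 0.794  0.392 -0.09 ] 0.29 29.7
0.9 [ 0.59568 -0.17917  0.08088] [-2.8  4.8 -6. ] [0.751 0.429 0.006] 0.19 30.0
1.0 [ 0.59552 -0.17899  0.0812 ] [-3.9  3.8 -6.1] [0.656 0.438 0.004] 0.09 30.3
1.1 [ 0.59538 -0.17889  0.08156] [-2.7  3.9 -6.6] [0.553 0.486 0.018] -0.01 30.6
1.2 [ 0.59521 -0.17873  0.08185] [-2.7  2.  -6.1] [0.377 0.597 0.037] -0.11 30.9
xy 0.5950908241019858 -0.17838602903163667 1.2
```

View pics/mid.png

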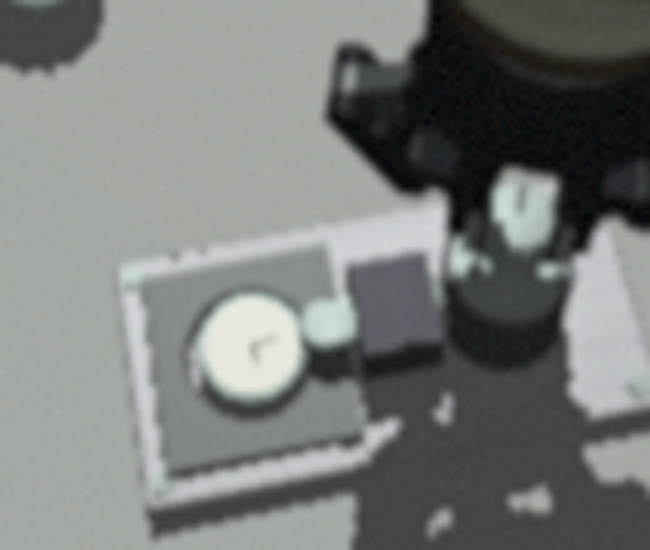

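The screw turns and the jaw advances: its tip is now near the case edge at crop (302,325), and the knob line has turned with it. I'll continue, with fine steps near the end.

```bash
sed -i 's/6e-5/9e-5/g' turn.py; python3 - <<'E'
from turn import *
x,y,th=turn(1.2,2.3,.1,.5951,-.1784,.22,2)
if th>2.29: turn(2.3,2.7,.03,x,y,.17,1)
E
```

```text
1.3 [ 0.59507 -0.17863  0.08216] [-2.7  1.2 -5.3] [0.242 0.584 0.001] -0.21 31.2
1.5 [ 0.59468 -0.1785   0.08277] [-3.   0.1 -5.5] [-0.012  0.622 -0.034] -0.41 31.8
1.7 [ 0.59431 -0.17847  0.08336] [-3.8 -0.9 -6.5] [-0.061  0.674 -0.007] -0.61 32.4
1.9 [ 0.59392 -0.17857  0.08392] [-3.6 -1.  -5.8] [-0.111  0.556  0.064] -0.81 33.0
2.1 [ 0.59358 -0.17874  0.08454] [-3.8 -0.3 -6.3] [-0.1    0.621 -0.018] -1.01 33.6
2.3 [ 0.59325 -0.17894  0.08519] [-3.8 -1.9 -5.9] [-0.219  0.681 -0.004] -1.21 34.2
xy 0.5929684870666296 -0.17897115637898278 2.3
2.33 [ 0.59316 -0.17899  0.08531] [-2.1 -1.3 -6.5] [-0.166  0.462 -0.051] -1.25 34.5
2.36 [ 0.59307 -0.17905  0.08544] [-0.9 -1.4 -6.2] [-0.141  0.262  0.025] -1.28 34.8
2.39 [ 0.59297 -0.1791   0.08552] [ 0.4  0.5 -5.7] [-0.029  0.102 -0.005] -1.31 35.1
2.42 [ 0.59293 -0.17911  0.08559] [ 0.  -0.7 -6.6] [ 0.027  0.054 -0.015] -1.34 35.4
2.45 [ 0.59287 -0.17921  0.08568] [-0.2 -0.9 -6.7] [ 0.006 -0.023  0.062] -1.37 35.7
2.48 [ 0.5928  -0.17925  0.08571] [ 0.2  0.5 -7.2] [ 0.072 -0.057 -0.029] -1.4 36.0
2.51 [ 0.5928  -0.17928  0.08582] [-0.1  0.3 -5.6] [ 0.044 -0.061  0.048] -1.43 36.3
2.54 [ 0.59275 -0.17931  0.08587] [ 0.3  0.9 -6.5] [ 0.033 -0.088  0.038] -1.46 36.6
2.57 [ 0.59275 -0.1793   0.08593] [ 0.6 -1.  -6.9] [-0.168 -0.024 -0.022] -1.49 36.9
2.6 [ 0.59272 -0.1793   0.08596] [ 0.  -0.6 -7.3] [-0.223  0.008 -0.014] -1.52 37.2
2.63 [ 0.59269 -0.17934  0.08603] [ 0.4 -1.1 -7.7] [-0.2    0.    -0.026] -1.55 37.5
2.66 [ 0.59271 -0.17936  0.08611] [-0.2 -0.7 -7.9] [-0.174  0.13  -0.042] -1.58 37.8
2.69 [ 0.59269 -0.17938  0.08616] [-0.9 -2.  -8.6] [-0.222  0.123 -0.106] -1.61 38.1
2.7 [ 0.5927  -0.17947  0.08625] [-1.3  0.1 -9.1] [-0.03   0.093 -0.132] -1.62 38.4
xy 0.592641460601632 -0.17963767553720003 2.7
```

The torque and pull rise past 2.6 rad, which could be the end stop or could be slip. My last picture is a composite of the side view (now) and the wrist view, to see how far the jaw and knob line went.

```bash
python3 - <<'E'
from h import *
f=arm.get_obs()
s=arm.snapshot("side");S=cam(s);o=arm.get_obs();w=arm.snapshot("wrist");c=arm.snapshot("scene")
for n,d in(("side",s),("wrist",w),("scene",c)):cv2.imwrite(f"pics/end_{n}.png",d["img"][:,:,::-1])
A=cv2.resize(s["img"][240:350,200:330,::-1],(460,389),interpolation=cv2.INTER_CUBIC)
B=cv2.resize(w["img"][60:320,150:370,::-1],(330,390),interpolation=cv2.INTER_CUBIC)
D=cv2.resize(c["img"][110:200,140:250,::-1],(257,210),interpolation=cv2.INTER_CUBIC)
C=np.zeros((600,800,3),np.uint8);C[:389,:460]=A;C[:390,465:795]=B;C[390:,:257]=D;cv2.imwrite("pics/end.png",C)
# predicted jaw-tip pixel in the side crop (460 px scale) for travels
n=np.array([.501,-.1793,.032]);u=np.array([np.cos(-.015),np.sin(-.015),0])
for j in(0,8.4,14,16,17.5):print(j,((proj(s,S,n+u*(.028-j/1000))-[200,240])*460/130).round(1), "mid-scale",((proj(s,S,n+u*(.028-j/1000))-[200,240])*5).round(1))
print(f["wrist_force"],f["wrist_torque"],o["t"])
E
```

```text
0 [229.3 230.2] mid-scale [324.1 325.3]
8.4 [213.3 233.4] mid-scale [301.4 329.8]
14 [202.5 235.5] mid-scale [286.2 332.8]
16 [198.7 236.3] mid-scale [280.8 333.9]
17.5 [195.8 236.9] mid-scale [276.7 334.7]
[-1.27271641  0.08696144 -9.08029309] [-0.03027062  0.09323946 -0.13164758] 38.4667
```

View pics/end.png

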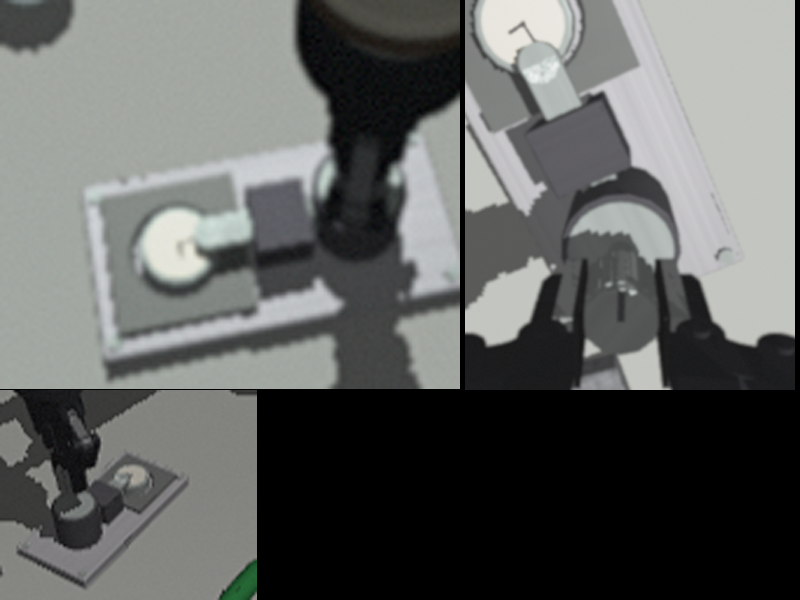

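The jaw tip shows at (195,236), where 17.5 mm is predicted, and the knob line still points up between the fingers, so there is no slip. I'll ease the lift and confirm the end stop by torque in tiny steps.

```bash
python3 - <<'E'
from h import *
x,y,z=.5927,-.1795,.0857
for th in(2.7,2.73,2.76,2.79,2.82):
    arm.line_to([x,y,z],.01,down(-np.pi/2+th));arm.wait(.1)
    m=[];
    for _ in range(5): o=arm.get_obs();m.append(np.r_[o["wrist_force"],o["wrist_torque"]]);arm.wait(.02)
    m=np.mean(m,0);R0=R.from_rotvec(o["orientation"]).as_matrix()[:,1]
    print(th,"actual",round(np.arctan2(R0[1],R0[0])+np.pi/2,3),o["eef_pos"].round(5),m.round(3),round(o["t"],1))
    if abs(m[5])>.19:print("end stop");break
E
```

```text
2.7 actual 2.7 [ 0.59272 -0.17949  0.08582] [-0.879 -0.079 -6.171 -0.     0.209 -0.097] 39.0
2.73 actual 2.73 [ 0.59271 -0.17951  0.08575] [-1.294  0.093 -6.473 -0.022  0.241 -0.105] 39.4
2.76 actual 2.76 [ 0.59271 -0.17952  0.08571] [-1.476  0.462 -6.297 -0.048  0.266 -0.158] 39.9
2.79 actual 2.789 [ 0.59269 -0.17958  0.08571] [-1.331 -0.69  -6.925 -0.114  0.304 -0.207] 40.3
end stop
```

The torque climbs at about 1 Nm/rad, so this is the end stop. I'll ease off, let go, withdraw and check.

```bash
python3 - <<'E'
from h import *
x,y,z=.5927,-.1795,.0857
arm.line_to([x,y,z],.01,down(-np.pi/2+2.74));arm.wait(.1)
arm.grip(.052);arm.wait(.2);o=arm.get_obs();print(o["wrist_force"].round(2),o["finger_gap"])
f=down(-np.pi/2+2.74)
arm.line_to([x,y,.16],.1,f);arm.move_ptp([.50,-.02,.27],down(-np.pi/2));arm.wait(.3)
s=arm.snapshot("side");S=cam(s);cv2.imwrite("pics/fin.png",s["img"][:,:,::-1])
g0=cv2.cvtColor(cv2.imread("pics/end_side.png"),cv2.COLOR_BGR2GRAY).astype(int);g1=cv2.cvtColor(cv2.imread("pics/fin.png"),cv2.COLOR_BGR2GRAY).astype(int)
print("mean change nest+jaw tip",np.abs(g1-g0)[275:335,232:268].mean(), "row profile",g0[306,245:275].tolist(),g1[306,245:275].tolist())
for n in("knob_grip","watch_center","jaw"):print(n,[(d["xy"],round(d["p"],2)) for d in arm.search_frame("side",n)])
for h in(.088,.105,.108):print(h,proj(s,S,[.5965,-.1800,h]))
print(arm.get_obs()["t"])
E
```

```text
[ 0.44 -0.15  0.48] 0.05195181312794008
mean change nest+jaw tip 48.88425925925926 row profile [228, 227, 228, 229, 229, 228, 228, 228, 221, 208, 203, 202, 200, 203, 206, 207, 208, 204, 198, 194, 196, 197, 196, 194, 191, 166, 115, 88, 94, 95] [77, 92, 138, 192, 212, 213, 213, 208, 204, 194, 181, 180, 182, 182, 187, 186, 184, 180, 177, 175, 178, 178, 179, 177, 171, 150, 103, 77, 85, 86]
knob_grip [([302.1, 282.2], 0.72), ([278.9, 310.2], 0.22)]
watch_center [([249.8, 313.3], 0.69), ([272.6, 117.8], 0.58), ([315.3, 154.8], 0.36)]
jaw [([261.7, 306.2], 0.43)]
0.088 [303.27146235 285.66018197]
0.105 [304.12375497 281.69754803]
0.108 [304.27825581 280.97921463]
45.125
```

The jaw edge is at the same pixels after release, and the remaining change is the arm's shadow. The screw stayed up, so I hand in.

```bash
python3 -c "
from cell import arm
print(arm.finish_job())"
```

```text
the job is handed in; nothing more can be done
None
```

The job is handed in at about 45 s: the watch case sits dial up in the nest, and the screw was pulled to its stop and turned gently to the end of its thread. The jaw holds the case, the gripper has let go, and I moved nothing else on the bench.

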